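# Plug in the stop post and lock it with its R-clip

## Robot

A 6-joint arm with a two-finger parallel gripper is mounted at the origin on the work surface. World frame = base frame: x ahead of the robot, y to its left, z up, the work surface at z = 0. Lengths are in mm, angles in degrees, forces in N, time in s.
With the tool pointing down it reaches from about 350 to 850 mm from the base axis. Payload 8.1 kg.
Tool frame: the origin (TCP) lies midway between the tips of the shut fingers; the grasp point (between the pads) lies 19 mm behind it; z points along the fingers, y is the line along which they close (so a half turn about z gives the same grasp; the last joint's range is limited). The gripper opens to 85 mm and grips with 20 to 120 N. Pads are 22 mm wide; open, the fingers measure 114 mm over their backs; the gripper's body (76 mm by 85 mm) begins 54 mm behind the grasp point. The pads swing forward as they close: fully open they stand 13 mm farther back than shut.
Start: joints at [-75.31, 7.471, 85.268, -0, 87.261, -4.893], TCP at [201.13, -565.289, 208.592] pointing down, gripper open.
Joint ranges: [-169.43, 169.43], [-51.17, 129.36], [1.28, 143.12], [-76.62, 256.62], [0, 156.53], [-152.29, 152.29]. Speed limits (degrees/s): [136.94, 136.94, 159.86, 180, 180, 180].

## Interface

Orientations are given as [roll, pitch, yaw] about the fixed x, y, z axes, in that order (R = Rz(yaw) Ry(pitch) Rx(roll)).
In Python, from bench import r gives the robot as it stands.
- The arm moves only by the tool step_arm, never from a script. Its arguments are lists of equal length, an entry for each row: "delta_pos": the shift along the world's x, y, z in units of 200 mm (1.0 is 200 mm), a list of three; "spin": the turn about the world's z in units of 180 degrees (1.0 is 180 degrees). In form: {"delta_pos": [[dx, dy, dz], ...], "spin": [spin, ...]}. A call has 1 to 8 rows; each row shifts and turns the commanded pose from where the row before left it; what a row does not reach is not made up. A row lasts 1/8 s, in which the tool goes at most 62.5 mm and 10.7 degrees, less where a joint would pass 70% of its speed; a pose out of reach is approached as far as the arm can. A call with a number of a shift or a turn outside -1 to 1 is refused whole. A call with a gripper value outside its range is refused whole. "gripper" is the opening, from -1 (shut) to 1 (fully open), set as the call begins (left out, the last holds). The fingers move at their own pace and stop on an object; "squeeze" is the grip in N (left out, the last holds). Time passes only in rows, so rows that do not move let the fingers close. It gives the time, the measured TCP pose, the force, the opening and the grip force at its end, in the units of the state.
- r.sense(): the state, without advancing time (a new reading comes with each control period).
- r.snapshot(name): name is "side" or "top"; returns a dict with "pixels" (384x512x3 uint8, blue, green, red), "fx", "fy", "cx", "cy" (pixels), "camera_from_world" (4x4, takes a point from world to camera coordinates). Camera axes: x right, y up, looking along -z (the intrinsics and any distortion apply to the point x, -y, -z); pixel columns grow to the right and rows downward; lengths in mm; the calibration is good to about 2 mm. A picture is of the moment at which its call begins. There is no depth.
- r.hand_in(): hands the job in; it is judged then, once.
The state is a dict: "time": time; "joint_pos": joint angles; "qd": joint speeds; "joint_efforts": joint torques, N m; "tool_pos": TCP position; "tcp_rot": TCP orientation; "ft_force": force on the tool from outside, world axes, zero at the start; "wrist_torque": the same for the moment, N m; "finger_gap": finger opening in mm; "grip_force": force on a finger pad.
Only numpy, scipy, OpenCV 4.12 (cv2) and the standard library are available. Lean on these libraries where they do the work, as an engineer would, in place of code of your own. Each camera call takes 0.05 s, during which the arm holds its last target. There are 200 camera calls.

## Task

Plug the loose stop post fully home into the socket of the dock on the packing bench, flange flat on the socket block and its cross-hole in line with the R-clip. Then push the R-clip along its rail until its straight leg is right through the post's cross-hole and its bent leg has snapped around the spindle. Let go of everything and leave the two beige hole blocks and the steel tray where they are.

Things in the scene. Friction and masses are not known exactly. Their poses are not given: they have to be found in the camera images.
- dock: Fixed dock: grey plate, aluminium socket block, grey rail. Origin on the bench right under the socket's centre, z up. The rail (top 62 mm high, x -14 to +32, y -28 to -175 mm) carries the R-clip, which is pushed in the dock's +y. Yaw within 25 degrees of the bench's.
- dock_mouth (a point): Centre of the socket's mouth, in the top of the 70 x 56 mm socket block, 50 mm above the bench. The socket is a rectangular hole 46 mm along the dock's x, 34 mm along its y, 37 mm deep, rim chamfered 3 mm: 1 mm play on each side of the post's plug.
- dock_eye (a point): Centre of the rear opening of the small aluminium eye on the rail, 66.5 mm above the bench, 58 mm behind (-y of) the socket axis. The eye guides the clip's straight leg along the dock's x = 0; it runs from y = -58 to -28 mm, x = -10 to +8 mm, up to 75 mm high.
- post_grip (a point): Centre of the head of the upright loose stop post (116 mm tall, 0.3 to 0.65 kg): white plastic, 60 (its x) x 30 (its y) x 40 mm tall. 96 mm above the plug's underside. Below it a spindle 30 mm in diameter with a cross-hole along y (9 wide, 12 tall), a flange 60 x 44 x 8, a chamfered plug 44 (x) x 32 (y) x 36 mm. Home: 110 mm above the bench, x parallel to the dock's x, either way round.
- clip_grip (a point): Centre of the black grip on the rear end of the flat-lying R-clip, 34 (x) x 25 (y) x 29 mm tall, underside 0.5 mm above the rail. Axes as the dock's at the start. Home: dock x +9, y -72.5 mm, 77 mm above the bench; the grip is then 2 mm short of the eye, which stops it. The push slides 70 to 85 mm and takes 5 to 15 N as the bent leg rides over the spindle.
- clip_tip (a point): Tip of the clip's straight leg (7 mm steel wire, clip 133 mm long), 121 mm ahead (+y) of the grip's centre and 9 mm to its -x side. It starts inside the eye; the springy bent leg lies beside it on the +x side. Home: 48 mm past the spindle axis.
- clip_leg (a joint): Spring angle of the bent leg about the clip's rear bend, rad: 0 relaxed, about 0.06 when it rides over the widest part of the spindle, back to about 0 when it has snapped around the spindle.
- block_a: Bystander: loose beige block, 111 x 90 mm, 75 mm tall, with rows of holes in the top; origin at the centre of its underside. Leave alone.
- block_b: Bystander: a second beige block of the same kind. Leave alone.
- tray: Bystander: empty open steel tray 120 x 160 x 45 mm; origin at the centre of its underside. Leave alone.
Mind the look-alikes: they are no part of the job. What is shaped like the part that bears post_grip but orange or red is not meant.

How it is judged (in metres and radians):
On the way, in this order (a step that is already met when the one before it is completed fails the run):
1. the post is plugged home while the clip is still back on its rail (z of post_grip in the frame of dock below 0.113 m and horizontal distance between post_grip and dock below 0.006 m and angle between the x axis of post_grip and the x axis of dock, either way round below 0.12 rad and y of clip_grip in the frame of dock below -0.12 m), for 0.2 s.
2. the clip is home: straight leg through the cross-hole, bent leg snapped around the spindle (y of clip_grip in the frame of dock above -0.0785 m and value of joint clip_leg below 0.03 rad), for 0.2 s.
At the end, for the whole second after the job is handed in: Post upright in the socket, flange on the block (within 3 mm in height, 6 mm of the axis, 0.12 rad of square); clip flat on the rail, its grip within 5 to 6 mm of home, straight leg through the cross-hole, bent leg relaxed around the spindle (under 0.03 rad) (all of step 2 and z of post_grip in the frame of dock between 0.106 and 0.113 m and horizontal distance between post_grip and dock below 0.006 m and angle between the x axis of post_grip and the x axis of dock, either way round below 0.12 rad and angle between post_grip's own z axis and vertical below 0.06 rad and y of clip_grip in the frame of dock below -0.0675 m and x of clip_grip in the frame of dock between 0.003 and 0.015 m and z of clip_grip in the frame of dock below 0.083 m and angle between the y axis of clip_grip and the y axis of dock, either way round below 0.1 rad); the robot touches nothing.
It fails at once if a beige block or the tray is moved by more than 30 mm (distance of any of block_a, block_b, tray from where it was at the start of the episode above 0.03 m).
It also fails if it takes over 59 s, if anything falls off the work surface, if the arm or the gripper's body presses on something with over 40 N, if the wrist force passes 120 N, or if a joint passes its speed limit or range.

## Working session

There is one attempt and no reset: what is moved stays moved. The work goes in short steps, Python scripts to look and compute and a tool call to move; the robot and the scene stay as the last step left them, time stands still between calls to the robot, and variables do not carry over. Pictures are saved under pics/ and viewed, at most 10 in all, crops included, and the job is handed in when it is done.

Besides the shell and the picture viewer there is one more tool, called after "Emit:" by a JSON object that holds its "method" and its "body". step_arm: Moves the arm, as the interface text tells. Shifts and turns lie within -1 to 1; 1 stands for 200 mm of shift or 180 degrees of turn. Its arguments: {"type":"object","properties":{"delta_pos":{"type":"array","items":{"type":"array","items":{"type":"number","minimum":-1,"maximum":1}}},"spin":{"type":"array","items":{"type":"number","minimum":-1,"maximum":1}},"gripper":{"type":"number"},"squeeze":{"type":"number"}},"required":["delta_pos","spin"]}

```bash
mkdir -p pics; python3 - <<'E'
from bench import r
import cv2,numpy as np,pickle
d={}
for n in("top","side"):
    s=r.snapshot(n);d[n]=s;cv2.imwrite(f"pics/{n}0.png",s["pixels"])
    print(n,{k:np.round(v,3).tolist() for k,v in s.items() if k!="pixels"})
pickle.dump(d,open("s0.pkl","wb"))
print(r.sense())
E
```

```text
top {'fx': 391.075, 'fy': 391.075, 'cx': 250.791, 'cy': 189.96, 'camera_from_world': [[-0.006, -1.0, -0.004, 44.825], [0.982, -0.006, 0.191, -571.513], [-0.191, -0.002, 0.982, -1091.807], [0.0, 0.0, 0.0, 1.0]]}
side {'fx': 467.674, 'fy': 467.674, 'cx': 256.405, 'cy': 193.546, 'camera_from_world': [[0.986, -0.165, -0.014, -575.037], [0.131, 0.723, 0.679, -157.434], [-0.102, -0.671, 0.734, -1135.408], [0.0, 0.0, 0.0, 1.0]]}
{'time': 0.1, 'joint_pos': array([-7.53096762e+01,  7.51204011e+00,  8.53210929e+01, -2.26469836e-04,
        8.72610632e+01, -4.89392880e+00]), 'qd': array([-0.03281292, -0.19111851, -0.16991823, -0.01558485, -0.04696462,
       -0.03601858]), 'joint_efforts': array([ 7.68061291e-04, -5.70953500e+01, -5.01940727e+01, -1.11367062e-04,
        8.12692917e-03,  3.26215820e-05]), 'tool_pos': array([ 200.99583425, -564.78701481,  207.65488566]), 'tcp_rot': array([-1.79906128e+02, -7.81063747e-03,  1.95842572e+01]), 'ft_force': array([ 0.30187194,  0.09512389, -0.16575053]), 'wrist_torque': array([-0.03544867, -0.00573266,  0.00317478]), 'grip_force': 0.0, 'finger_gap': 85.50375401323438}
```

View pics/top0.png

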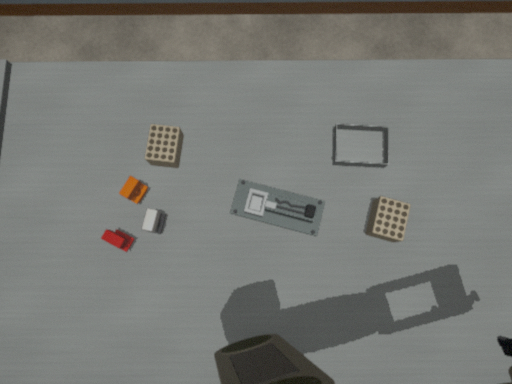

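View pics/side0.png

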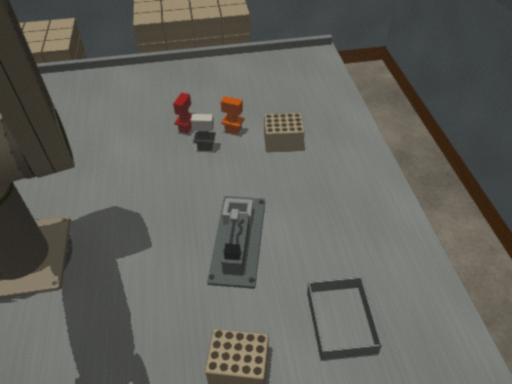

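The top picture has three post-like things: orange at (133,188), red at (118,240) and one with a white head at (152,219). The white one is the target. The dock is at about (278,207), with its socket at (257,202) and the clip grip at (310,211). In the side picture the white head is at (203,122), the socket at (237,208) and the grip at (233,251). Next I'll enlarge these.

```bash
python3 - <<'E'
import cv2,numpy as np,pickle
d=pickle.load(open("s0.pkl","rb"))
def crop(n,x,y,w,h,k=6):
    c=cv2.resize(d[n]["pixels"][y:y+h,x:x+w],None,fx=k,fy=k,interpolation=cv2.INTER_CUBIC)
    c=cv2.convertScaleAbs(c,alpha=1.3,beta=15)
    for i in range(0,w,10): 
        cv2.line(c,(i*k,0),(i*k,6),(0,255,255),1); cv2.putText(c,str(x+i),(i*k+1,16),0,.35,(0,255,255),1)
    for j in range(0,h,10): 
        cv2.line(c,(0,j*k),(6,j*k),(0,255,255),1); cv2.putText(c,str(y+j),(8,j*k+4),0,.35,(0,255,255),1)
    return c
a=np.zeros((600,800,3),np.uint8)
def put(c,x,y): a[y:y+c.shape[0],x:x+c.shape[1]]=c
put(crop("top",225,172,104,70,5),0,0)
put(crop("top",130,195,40,45,6),540,0)
put(crop("side",180,100,50,60,4),0,355)
cv2.imwrite("pics/c1.png",a)
b=np.zeros((600,800,3),np.uint8)
c=crop("side",200,190,75,100,6);b[:600,:450]=c[:600]
c=crop("side",185,105,40,50,8);b[:400,470:790]=c
cv2.imwrite("pics/c2.png",b)
E
```

```text
(no output)
```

View pics/c1.png

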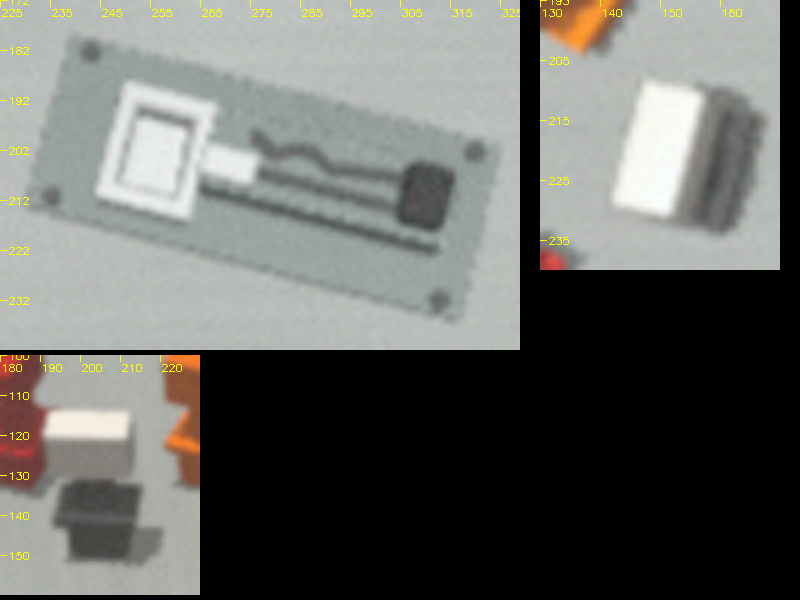

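View pics/c2.png

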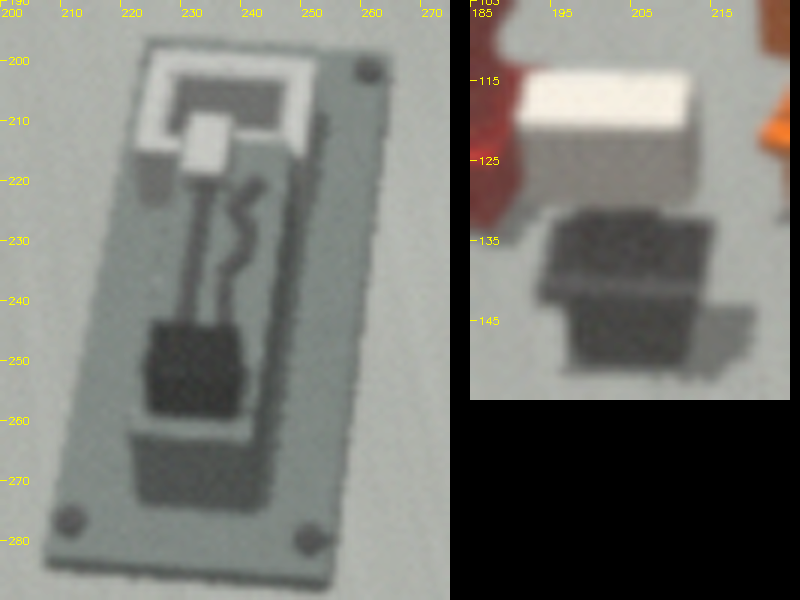

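The crops confirm the white head with a dark body, standing upright. The dock points about 13° off the bench axis, with the bent leg on the upper side in the top view. I'll fit poses to the corners I read off.

```bash
cat > h.py <<'E'
import numpy as np
from scipy.optimize import least_squares
def proj(s,P):
    T=np.array(s["camera_from_world"]);c=np.c_[P,np.ones(len(P))]@T.T
    return np.c_[s["cx"]+s["fx"]*c[:,0]/-c[:,2], s["cy"]-s["fy"]*c[:,1]/-c[:,2]]
def rect(p,w,h,z,ox=0,oy=0):  # order: (+x,+y),(+x,-y),(-x,-y),(-x,+y)
    L=np.array([[w,h],[w,-h],[-w,-h],[-w,h]])/2+[ox,oy]
    c,s=np.cos(p[2]),np.sin(p[2]);return np.c_[L@np.array([[c,s],[-s,c]])+p[:2],np.full(4,z)]
def fit(obs,p0): # obs: list of (snap,w,h,z,ox,oy,pix)
    f=lambda p:np.concatenate([(proj(o[0],rect(p,*o[1:6]))-o[6]).ravel() for o in obs])
    q=least_squares(f,p0,x_scale=[10,10,.1],loss="soft_l1");return q.x,f(q.x).round(1).reshape(len(obs),-1)
def px(L,x0,y0,k,ox=0,oy=0): return (np.array(L,float)-[ox,oy]+.5)/k-.5+[x0,y0]
E
cat > a.py <<'E'
import pickle
from h import *
d=pickle.load(open("s0.pkl","rb"));t,s=d["top"],d["side"]
tb=px([(125,82),(217,103),(190,220),(95,193)],225,172,5)
sb=px([(318,58),(297,160),(135,150),(147,37)],200,190,6)
tp=px([(647,80),(706,88),(673,218),(612,207)],130,195,6,540)
sp=px([(690,72),(685,128),(517,122),(528,72)],185,105,8,470)
tg=px([(405,160),(455,168),(442,232),(397,222)],225,172,5)
for nm,obs,p0 in [("dock",[(t,70,56,50,0,0,tb),(s,70,56,50,0,0,sb)],[550,0,-.2]),("post",[(t,60,30,116,0,0,tp),(s,60,30,116,0,0,sp)],[500,250,-.2]),("clip",[(t,34,25,91.5,0,0,tg)],[540,-100,-.2])]:
    for o in [obs]+[[x] for x in obs]:
        p,e=fit(o,p0);print(nm,p[:2].round(1),np.degrees(p[2]).round(1));print(e)
E
python3 a.py
```

```text
dock [538.8  27. ] -15.0
[[-0.1 -0.4 -0.1  0.1 -0.6 -0.4 -0.2  0.2]
 [-0.7  0.2  0.5  0.1 -0.7 -0.1  0.5  2. ]]
dock [538.4  26.4] -14.6
[[ 0.  -0.2  0.1  0.2 -0.2 -0.3  0.1  0.4]]
dock [539.1  28.3] -15.7
[[-0.5 -0.   0.4 -0.2 -0.7 -0.6  0.8  1.5]]
post [481.  319.1] -11.8
[[-0.6 -0.7  0.1  0.1  0.3 -0.1 -0.2 -0.5]
 [ 0.3  0.3 -0.2 -0.  -0.6  0.4 -0.5  0. ]]
post [480.2 318.8] -11.8
[[-0.5 -0.4  0.2  0.4  0.4  0.2 -0.1 -0.2]]
post [481.8 319.8] -11.8
[[ 0.6  0.1  0.1 -0.2 -0.3  0.2 -0.3 -0.2]]
clip [ 504.4 -123.4] -11.2
[[ 0.5  0.4 -0.7  0.4 -0.  -0.6  0.2 -0.2]]
clip [ 504.4 -123.4] -11.2
[[ 0.5  0.4 -0.7  0.4 -0.  -0.6  0.2 -0.2]]
```

Emit:
{"method": "step_arm", "body": {"delta_pos": [[0.175, 0.165, 0], [0.175, 0.165, 0], [0.175, 0.165, 0], [0.175, 0.165, 0], [0.175, 0.165, 0], [0.175, 0.165, 0], [0.175, 0.165, 0], [0.175, 0.165, 0]], "spin": [0.05, 0.05, 0.05, 0.05, 0.05, 0.05, 0.05, 0.05], "gripper": 0.5, "squeeze": 50}}

```text
time: 1.1
tool_pos: [481.9, -299.9, 208.2]
tcp_rot: [-180.0, -0.0, 91.9]
ft_force: [0.2, -1.2, 1.2]
finger_gap: 64.0
grip_force: 0.0
```

Emit:
{"method": "step_arm", "body": {"delta_pos": [[0, 0.25, 0], [0, 0.25, 0], [0, 0.25, 0], [0, 0.25, 0], [0, 0.25, 0], [0, 0.25, 0], [0, 0.25, 0], [0, 0.25, 0]], "spin": [0.05, 0.05, 0.05, 0.05, 0.05, 0.05, 0.05, 0]}}

```text
time: 2.1
tool_pos: [480.7, 100.3, 208.3]
tcp_rot: [-180.0, -0.0, 154.7]
ft_force: [1.5, -1.0, 0.5]
finger_gap: 64.1
grip_force: 0.0
```

Emit:
{"method": "step_arm", "body": {"delta_pos": [[0, 0.22, 0], [0, 0.22, 0], [0, 0.22, 0], [0, 0.22, 0], [0, 0.215, 0], [0, 0, -0.1], [0, 0, -0.15], [0, 0, 0]], "spin": [0.025, 0.025, 0.025, 0, 0, 0, 0, 0]}}

```text
time: 3.1
tool_pos: [478.7, 315.6, 154.5]
tcp_rot: [-179.7, -0.3, 168.1]
ft_force: [0.5, -0.7, -0.4]
finger_gap: 63.7
grip_force: 0.0
```

```bash
python3 - <<'E'
from bench import r
import cv2,numpy as np
print(r.sense()["joint_pos"].round(1),r.sense()["tool_pos"].round(1))
t=r.snapshot("top")["pixels"];s=r.snapshot("side")["pixels"]
f=lambda a:cv2.resize(a,None,fx=5,fy=5,interpolation=cv2.INTER_CUBIC)
cv2.imwrite("pics/g1.png",np.hstack([f(t[170:270,95:175]),f(s[70:170,165:245])]))
E
```

```text
[ 28.3   5.6  93.   -0.   81.8 -49.8] [478.7 315.6 154.5]
```

View pics/g1.png

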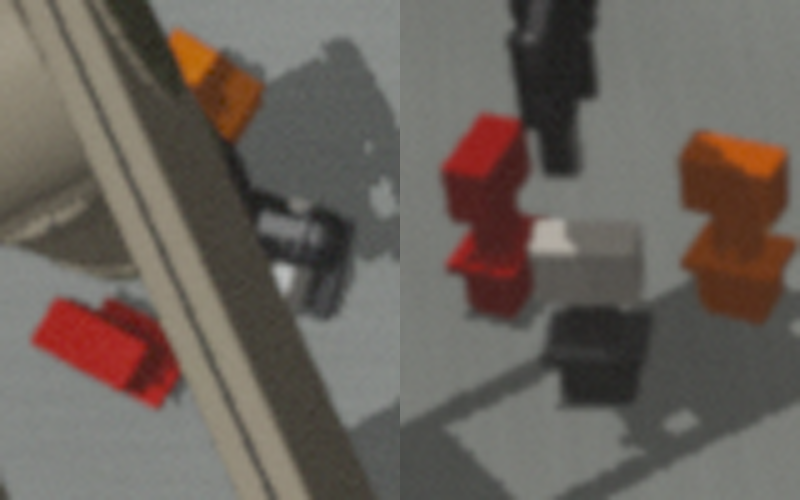

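```bash
python3 - <<'E'
import pickle
from h import *
from bench import r
d=pickle.load(open("s0.pkl","rb"));s=d["side"]
print(r.sense()["tool_pos"].round(2))
p=r.sense()["tool_pos"];a=np.radians(-11.8);y=np.array([-np.sin(a),np.cos(a)])
P=[[*(p[:2]-y*k),z] for k in(32,38,44) for z in (155,160,165)]
print(((proj(s,np.array(P))-[165,70])*5+[400,0]).round())
E
```

```text
[480.92 316.79 158.4 ]
[[567. 217.]
 [566. 209.]
 [565. 202.]
 [565. 224.]
 [564. 216.]
 [563. 209.]
 [564. 231.]
 [563. 223.]
 [562. 216.]]
```

```bash
python3 - <<'E'
from bench import r
from h import *
import cv2
s=r.snapshot("side");q=r.sense();p=q["tool_pos"];print(p.round(1),q["finger_gap"])
a=np.radians(-11.8);y=np.array([-np.sin(a),np.cos(a)])
P=np.array([[*(p[:2]+y*k),p[2]] for k in(-39,0,39)])
u=(proj(s,P)-[125,10])*5;print(u.round())
c=cv2.resize(s["pixels"][10:130,125:285],None,fx=5,fy=5,interpolation=cv2.INTER_CUBIC)
c=cv2.convertScaleAbs(c,alpha=1.8,beta=30)
for v in u: cv2.circle(c,tuple(int(i) for i in v),4,(255,0,255),1)
cv2.imwrite("pics/g2.png",c)
E
```

```text
[481.6 317.2 159.5] 64.15383714285763
[[365. 518.]
 [374. 474.]
 [383. 431.]]
```

View pics/g2.png

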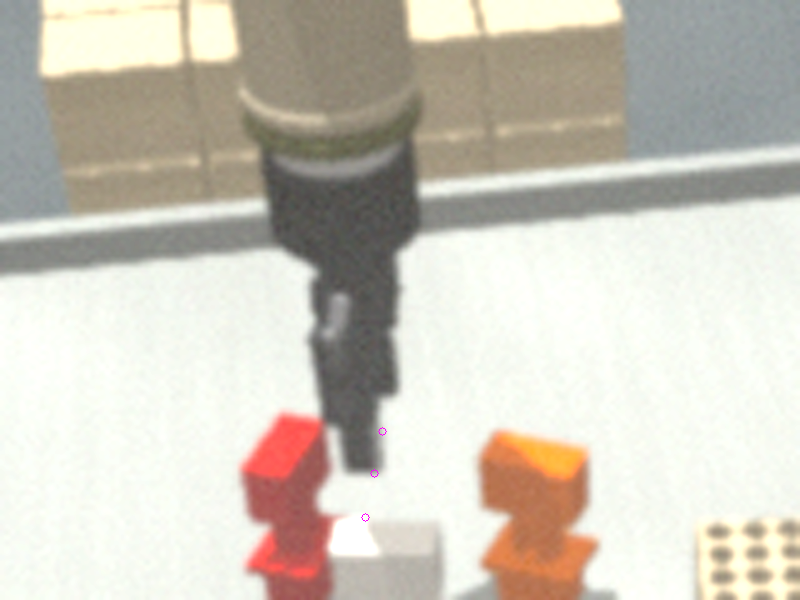

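```bash
python3 - <<'E'
from h import *
import pickle
t=pickle.load(open("s0.pkl","rb"))["top"]
a=np.radians(-11.8);y=np.array([-np.sin(a),np.cos(a)]);x=np.array([np.cos(a),np.sin(a)])
for z in (157,167,187,230):
  P=np.array([[*(np.array([480,316])+y*k+x*j),z] for k,j in((-32,-11),(-32,11),(-46,-11),(-46,11),(-46,0),(0,0))])
  print(z,((proj(t,P)-[95,170])*5).round().tolist())
E
```

```text
157 [[312.0, 270.0], [322.0, 229.0], [337.0, 275.0], [348.0, 234.0], [343.0, 255.0], [258.0, 237.0]]
167 [[307.0, 268.0], [317.0, 227.0], [333.0, 273.0], [343.0, 232.0], [338.0, 252.0], [253.0, 235.0]]
187 [[298.0, 264.0], [308.0, 222.0], [324.0, 269.0], [335.0, 227.0], [329.0, 248.0], [242.0, 230.0]]
230 [[276.0, 254.0], [287.0, 210.0], [304.0, 260.0], [315.0, 216.0], [309.0, 238.0], [218.0, 219.0]]
```

```bash
python3 - <<'E'
from bench import r
import cv2
t=r.snapshot("top")["pixels"]
c=cv2.resize(t[170:270,95:195],None,fx=6,fy=6,interpolation=cv2.INTER_CUBIC)
cv2.imwrite("pics/g3.png",cv2.convertScaleAbs(c,alpha=2,beta=40))
E
```

```text
(no output)
```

View pics/g3.png

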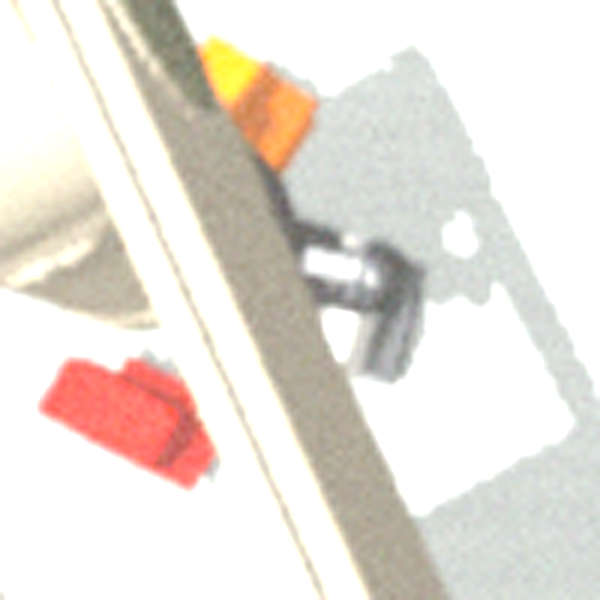

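The top view shows the right finger where it was predicted, with the post's dark body below it. Both views agree in x and y, so I'll go down around the head.

Emit:
{"method": "step_arm", "body": {"delta_pos": [[0, 0.007, -0.1], [0, 0, -0.1], [0, 0, -0.1], [0, 0, -0.065], [0, 0, -0.05], [0, 0, 0], [0, 0, 0]], "spin": [0, 0, 0, 0, 0, 0, 0]}}

```text
time: 4.18
tool_pos: [481.6, 319.4, 76.3]
tcp_rot: [180.0, 0.1, 168.1]
ft_force: [0.5, -0.6, -0.9]
finger_gap: 64.1
grip_force: 0.0
```

```bash
python3 - <<'E'
from bench import r
import cv2
s=r.snapshot("side");q=r.sense();print(q["tool_pos"].round(1),q["ft_force"].round(1))
c=cv2.resize(s["pixels"][70:160,160:260],None,fx=6,fy=6,interpolation=cv2.INTER_CUBIC)
cv2.imwrite("pics/g4.png",cv2.convertScaleAbs(c,alpha=1.8,beta=30))
E
```

```text
[481.8 319.5  76.5] [-0.   0.2  1. ]
```

View pics/g4.png

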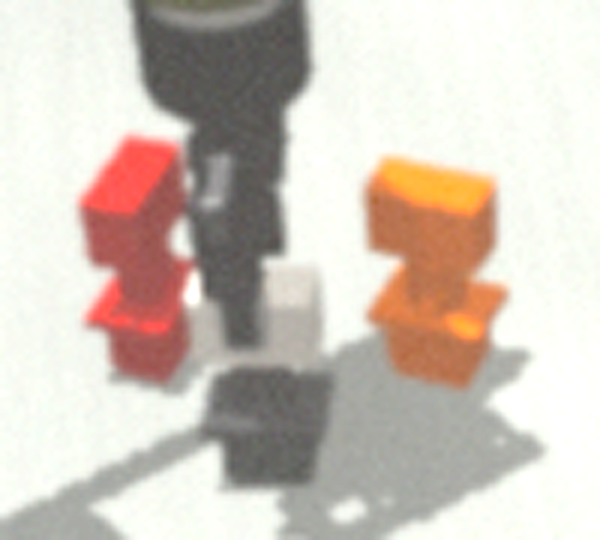

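The fingers straddle the white head, with the near finger centred on its face (245,320) and reaching almost to its lower edge. I'll close and lift.

Emit:
{"method": "step_arm", "body": {"delta_pos": [[0, 0, 0], [0, 0, 0], [0, 0, 0], [0, 0, 0], [0, 0, 0], [0, 0, 0]], "spin": [0, 0, 0, 0, 0, 0], "gripper": -1, "squeeze": 70}}

```text
time: 4.97
tool_pos: [481.8, 319.3, 76.4]
tcp_rot: [180.0, 0.1, 168.1]
ft_force: [0.6, -0.1, 5.8]
finger_gap: 28.3
grip_force: 70.7
```

Emit:
{"method": "step_arm", "body": {"delta_pos": [[0, 0, 0.1], [0, 0, 0.15], [0, 0, 0.15], [0, 0, 0.1], [0, 0, 0], [0, 0, 0]], "spin": [0, 0, 0, 0, 0, 0]}}

```text
time: 5.72
tool_pos: [480.3, 318.7, 174.1]
tcp_rot: [-179.9, -0.1, 168.1]
ft_force: [-0.3, -0.5, -6.5]
finger_gap: 28.5
grip_force: 70.4
```

Emit:
{"method": "step_arm", "body": {"delta_pos": [[0.03, -0.15, 0], [0.05, -0.25, 0], [0.05, -0.25, 0], [0.05, -0.25, 0], [0.05, -0.25, 0], [0.038, -0.2, 0], [0.02, -0.112, 0], [0, 0, 0]], "spin": [0, 0, 0, -0.006, -0.006, -0.006, 0, 0]}}

```text
time: 6.72
tool_pos: [537.8, 25.0, 173.7]
tcp_rot: [-179.9, -0.2, 164.7]
ft_force: [0.3, 1.2, -5.9]
finger_gap: 28.4
grip_force: 70.9
```

Emit:
{"method": "step_arm", "body": {"delta_pos": [[0, 0, 0], [0, 0, 0], [0, 0, 0], [0, 0, 0]], "spin": [0, 0, 0, 0]}}

```text
time: 7.22
tool_pos: [538.7, 27.2, 175.6]
tcp_rot: [180.0, 0.0, 164.9]
ft_force: [0.7, 0.0, -4.8]
finger_gap: 28.2
grip_force: 70.9
```

```bash
python3 - <<'E'
from bench import r
import cv2,pickle,numpy as np
d={n:r.snapshot(n) for n in("top","side")};pickle.dump(d,open("s1.pkl","wb"))
q=r.sense();print(q["tool_pos"].round(1),q["tcp_rot"].round(1),q["ft_force"].round(1))
f=lambda a:cv2.convertScaleAbs(cv2.resize(a,None,fx=6,fy=6,interpolation=cv2.INTER_CUBIC),alpha=1.8,beta=30)
a=np.zeros((600,800,3),np.uint8)
a[:600,:390]=f(d["side"]["pixels"][140:240,205:270]); a[:600,400:]=0
a[:480,400:796]=f(d["top"]["pixels"][165:245,230:296])
cv2.imwrite("pics/p1.png",a)
E
```

```text
[538.8  27.  175.7] [180.    0.  164.9] [ 0.8 -0.7 -5.8]
```

View pics/p1.png

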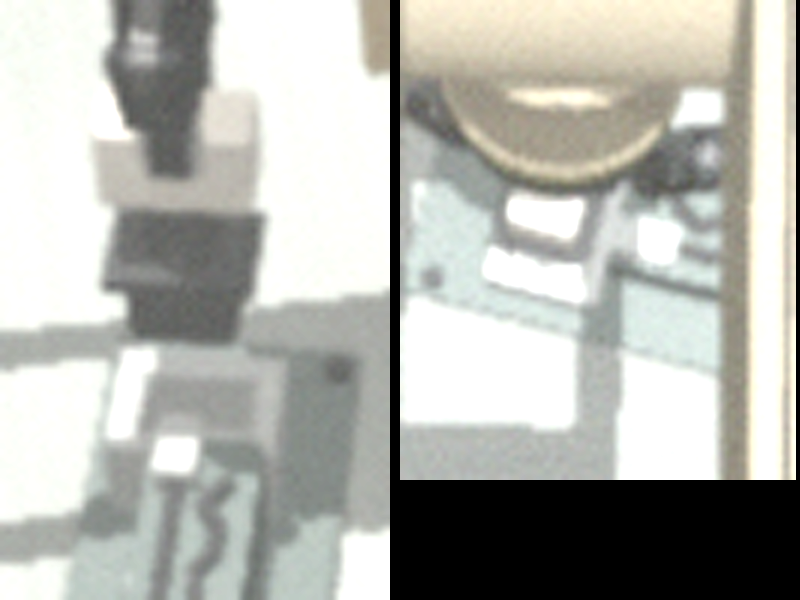

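Side view: the post hangs upright over the socket. Its plug's front lower edge runs (132,333)–(238,343) and the head's front lower edge (102,207)–(257,213), with the socket below. I'll compare with the projections.

```bash
python3 - <<'E'
import pickle
from h import *
s=pickle.load(open("s1.pkl","rb"))["side"]
U=lambda P:((proj(s,P)-[205,140]+.5)*6-.5).round().tolist()
p=[538.8,27,np.radians(-15.1)]
print("head bot front R,L",U(rect(p,60,30,175.3))[1:3],"top",U(rect(p,60,30,215.3)))
print("plug bot",U(rect(p,44-4,32-4,99.3)),U(rect(p,44,32,102))[1:3])
print("flange",U(rect(p,60,44,143))[1:3],U(rect(p,60,44,135))[1:3])
b=[538.7,26.8,np.radians(-15.2)]
print("block top",U(rect(b,70,56,50)),"hole",U(rect(b,46,34,47)))
e=rect(b,18,30,75,-1,-43);print("eye top",U(e))
E
```

```text
head bot front R,L [[252.0, 222.0], [96.0, 212.0]] top [[258.0, 91.0], [249.0, 145.0], [89.0, 136.0], [101.0, 82.0]]
plug bot [[241.0, 302.0], [233.0, 352.0], [135.0, 346.0], [144.0, 296.0]] [[238.0, 352.0], [129.0, 345.0]]
flange [[253.0, 293.0], [99.0, 284.0]] [[253.0, 308.0], [101.0, 298.0]]
block top [[284.0, 360.0], [270.0, 461.0], [101.0, 450.0], [120.0, 349.0]] hole [[253.0, 382.0], [244.0, 443.0], [134.0, 436.0], [145.0, 375.0]]
eye top [[202.0, 417.0], [192.0, 474.0], [147.0, 471.0], [158.0, 414.0]]
```

Emit:
{"method": "step_arm", "body": {"delta_pos": [[0, 0, -0.08], [0, 0, -0.08], [0, 0, -0.06], [0, 0, -0.02], [0, 0, 0], [0, 0, 0]], "spin": [0, 0, 0, 0, 0, 0]}}

```text
time: 8.07
tool_pos: [539.3, 26.7, 128.3]
tcp_rot: [180.0, 0.1, 164.8]
ft_force: [0.1, 1.3, -5.7]
finger_gap: 28.2
grip_force: 70.8
```

Emit:
{"method": "step_arm", "body": {"delta_pos": [[0, 0, -0.015], [0, 0, -0.015], [0, 0, 0], [0, 0, 0]], "spin": [0, 0, 0, 0]}}

```text
time: 8.57
tool_pos: [538.7, 26.7, 121.5]
tcp_rot: [-180.0, -0.0, 164.8]
ft_force: [-0.4, 0.8, -7.0]
finger_gap: 28.5
grip_force: 70.9
```

Emit:
{"method": "step_arm", "body": {"delta_pos": [[0, 0, -0.015], [0, 0, -0.015], [0, 0, 0], [0, 0, 0]], "spin": [0, 0, 0, 0]}}

```text
time: 9.07
tool_pos: [538.7, 26.7, 115.6]
tcp_rot: [-180.0, -0.0, 164.8]
ft_force: [-0.8, 0.4, -6.7]
finger_gap: 28.6
grip_force: 70.9
```

Emit:
{"method": "step_arm", "body": {"delta_pos": [[0, 0, -0.025], [0, 0, -0.025], [0, 0, -0.025], [0, 0, 0], [0, 0, 0]], "spin": [0, 0, 0, 0, 0]}}

```text
time: 9.7
tool_pos: [538.7, 26.7, 100.6]
tcp_rot: [-180.0, -0.0, 164.8]
ft_force: [0.1, -0.4, -6.6]
finger_gap: 28.4
grip_force: 70.8
```

Emit:
{"method": "step_arm", "body": {"delta_pos": [[0, 0, -0.02], [0, 0, -0.02], [0, 0, 0], [0, 0, 0]], "spin": [0, 0, 0, 0]}}

```text
time: 10.2
tool_pos: [538.7, 26.7, 92.5]
tcp_rot: [-180.0, -0.0, 164.8]
ft_force: [0.7, 0.1, -5.8]
finger_gap: 28.5
grip_force: 70.8
```

Emit:
{"method": "step_arm", "body": {"delta_pos": [[0, 0, -0.01], [0, 0, -0.005], [0, 0, 0], [0, 0, 0]], "spin": [0, 0, 0, 0]}}

```text
time: 10.7
tool_pos: [538.9, 26.6, 90.4]
tcp_rot: [-180.0, 0.0, 164.8]
ft_force: [-4.6, -1.4, 5.3]
finger_gap: 28.2
grip_force: 72.3
```

The post is seated: contact came at exactly the expected height. I'll release and rise.

Emit:
{"method": "step_arm", "body": {"delta_pos": [[0, 0, -0.005], [0, 0, 0], [0, 0, 0]], "spin": [0, 0, 0]}}

```text
time: 11.08
tool_pos: [539.1, 26.6, 90.4]
tcp_rot: [-180.0, 0.1, 164.8]
ft_force: [-9.7, -0.9, 13.7]
finger_gap: 28.5
grip_force: 73.3
```

Emit:
{"method": "step_arm", "body": {"delta_pos": [[0, 0, 0], [0, 0, 0], [0, 0, 0], [0, 0, 0], [0, 0, 0.15], [0, 0, 0.25], [0, 0, 0.2], [0, 0, 0]], "spin": [0, 0, 0, 0, 0, 0, 0, 0], "gripper": 0.5}}

```text
time: 12.08
tool_pos: [541.3, 26.6, 213.2]
tcp_rot: [179.9, 0.4, 164.8]
ft_force: [1.6, -0.4, -1.7]
finger_gap: 64.0
grip_force: 0.0
```

Emit:
{"method": "step_arm", "body": {"delta_pos": [[-0.04, -0.17, 0], [-0.05, -0.22, 0], [-0.055, -0.24, 0], [-0.05, -0.22, 0], [-0.02, -0.092, 0], [0, 0, -0.2], [0, 0, 0], [0, 0, 0]], "spin": [0, 0, 0, 0, 0, 0, 0, 0], "gripper": -1}}

```text
time: 13.08
tool_pos: [495.9, -161.1, 169.1]
tcp_rot: [180.0, -0.0, 164.9]
ft_force: [0.2, -0.2, 0.9]
finger_gap: -0.1
grip_force: 0.0
```

```bash
python3 - <<'E'
from bench import r
import cv2,pickle,numpy as np
d={n:r.snapshot(n) for n in("top","side")};pickle.dump(d,open("s2.pkl","wb"))
q=r.sense();print(q["tool_pos"].round(1),q["tcp_rot"].round(1),q["ft_force"].round(1),q["finger_gap"])
f=lambda a:cv2.convertScaleAbs(cv2.resize(a,None,fx=5,fy=5,interpolation=cv2.INTER_CUBIC),alpha=1.6,beta=30)
a=np.zeros((600,800,3),np.uint8)
a[:600,:350]=f(d["side"]["pixels"][175:295,200:270])
a[:350,360:785]=f(d["top"]["pixels"][172:242,245:330])
cv2.imwrite("pics/p2.png",a)
E
```

```text
[ 496.7 -161.5  170.2] [-1.800e+02  1.000e-01  1.649e+02] [ 0.4 -0.5 -0.4] 0.2508264336541956
```

View pics/p2.png

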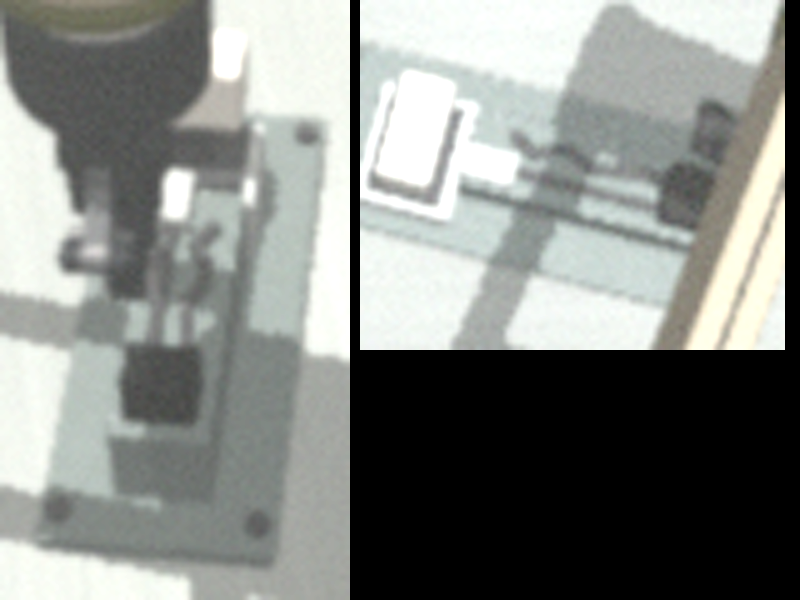

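The post stands home, with its head over the socket at (420,135) in the top crop. The clip is still back, its grip at (160,385) in the side crop. I'll check where the shut fingertips should appear against where they are, (128,297).

```bash
python3 - <<'E'
import pickle
from h import *
d=pickle.load(open("s2.pkl","rb"));s=d["side"]
U=lambda P:((proj(s,np.array(P,float))-[200,175]+.5)*5-.5).round().tolist()
print(U([[496.7,-161.5,170.2],[496.7,-161.5,67]]))
for y in(-15.2,-16.2):
  b=[538.7,26.7,np.radians(y)]
  print(y,"grip top",U(rect(b,34,25,91.5,9,-153.8)),"rail back",U(rect(b,46,147,62,9,-101.5))[1:3])
t=d["top"];p,e=fit([(t,60,30,130,0,0,px([(405,68),(457,80),(432,188),(378,176)],245,172,5,360))],[538,27,-.2]);print(p,np.degrees(p[2]),e)
E
```

```text
[[134.0, 324.0], [149.0, 467.0]]
-15.2 grip top [[200.0, 342.0], [193.0, 388.0], [116.0, 382.0], [124.0, 337.0]] rail back [[206.0, 444.0], [104.0, 436.0]]
-16.2 grip top [[194.0, 343.0], [186.0, 388.0], [110.0, 382.0], [119.0, 336.0]] rail back [[199.0, 444.0], [98.0, 435.0]]
[ 5.37157876e+02  2.64193564e+01 -2.39925239e-01] -13.746703619666993 [[-0.2  0.2  0.   0.3  0.1 -0.2  0.1 -0.3]]
```

Emit:
{"method": "step_arm", "body": {"delta_pos": [[-0.045, -0.17, 0], [0, 0, -0.2], [0, 0, -0.2], [0, 0, -0.2], [0, 0, -0.1], [0, 0, -0.03], [0, 0, 0], [0, 0, 0]], "spin": [0, 0, 0, 0, 0, 0, 0, 0]}}

```text
time: 14.18
tool_pos: [488.0, -196.2, 24.3]
tcp_rot: [-180.0, 0.2, 164.9]
ft_force: [-1.2, 0.4, 0.8]
finger_gap: -0.1
grip_force: 0.0
```

Emit:
{"method": "step_arm", "body": {"delta_pos": [[0, 0, -0.03], [0, 0, -0.02], [0, 0, 0], [0, 0, 0]], "spin": [0, 0, 0, 0]}}

```text
time: 14.68
tool_pos: [486.7, -195.7, 12.5]
tcp_rot: [180.0, -0.0, 164.8]
ft_force: [-0.3, 0.4, -0.1]
finger_gap: -0.2
grip_force: 0.0
```

Emit:
{"method": "step_arm", "body": {"delta_pos": [[0, 0, -0.02], [0, 0, -0.02], [0, 0, 0], [0, 0, 0]], "spin": [0, 0, 0, 0]}}

```text
time: 15.18
tool_pos: [486.7, -195.7, 4.5]
tcp_rot: [180.0, -0.0, 164.8]
ft_force: [-0.1, 0.9, 0.2]
finger_gap: 0.2
grip_force: 0.0
```

Emit:
{"method": "step_arm", "body": {"delta_pos": [[0, 0, -0.01], [0, 0, -0.005], [0, 0, 0], [0, 0, 0]], "spin": [0, 0, 0, 0]}}

```text
time: 15.68
tool_pos: [486.8, -195.7, 1.6]
tcp_rot: [180.0, 0.0, 164.8]
ft_force: [0.4, -0.4, 0.2]
finger_gap: -0.1
grip_force: 0.0
```

Emit:
{"method": "step_arm", "body": {"delta_pos": [[0, 0, -0.01], [0, 0, -0.01], [0, 0, 0], [0, 0, 0]], "spin": [0, 0, 0, 0]}}

```text
time: 16.18
tool_pos: [486.7, -195.7, -2.4]
tcp_rot: [180.0, -0.0, 164.8]
ft_force: [-0.8, 0.3, -0.1]
finger_gap: 0.2
grip_force: 0.0
```

Emit:
{"method": "step_arm", "body": {"delta_pos": [[0, 0, -0.015], [0, 0, -0.015], [0, 0, 0], [0, 0, 0]], "spin": [0, 0, 0, 0]}}

```text
time: 16.68
tool_pos: [486.7, -195.6, -8.5]
tcp_rot: [180.0, -0.0, 164.8]
ft_force: [0.3, 0.2, -0.7]
finger_gap: -0.4
grip_force: 0.0
```

Emit:
{"method": "step_arm", "body": {"delta_pos": [[0, 0, -0.01], [0, 0, -0.01], [0, 0, 0], [0, 0, 0]], "spin": [0, 0, 0, 0]}}

```text
time: 17.18
tool_pos: [486.7, -195.7, -12.4]
tcp_rot: [-180.0, -0.0, 164.8]
ft_force: [0.3, -0.4, -0.8]
finger_gap: -0.5
grip_force: 0.0
```

Emit:
{"method": "step_arm", "body": {"delta_pos": [[0, 0, -0.01], [0, 0, -0.01], [0, 0, 0], [0, 0, 0]], "spin": [0, 0, 0, 0]}}

```text
time: 17.68
tool_pos: [488.1, -196.8, -15.2]
tcp_rot: [-179.9, 0.2, 164.8]
ft_force: [-0.8, -3.0, 5.6]
finger_gap: 0.2
grip_force: 0.0
```

Contact came at TCP z ≈ -14, so the shut fingertips sit about 14 mm above the TCP. I'll push at TCP z ≈ 52, which puts the tips at 66.

Emit:
{"method": "step_arm", "body": {"delta_pos": [[0, 0, 0.15], [0, 0, 0.192], [0.02, 0.03, 0], [0.022, 0.075, 0], [0.02, 0.075, 0], [0, 0, 0], [0, 0, 0]], "spin": [0, 0, 0, 0, 0, 0, 0]}}

```text
time: 18.55
tool_pos: [498.8, -159.3, 51.3]
tcp_rot: [-180.0, -0.1, 164.9]
ft_force: [0.6, -0.2, 0.1]
finger_gap: -0.3
grip_force: 0.0
```

Emit:
{"method": "step_arm", "body": {"delta_pos": [[0.0065, 0.024, 0], [0.0065, 0.024, 0], [0, 0, 0], [0, 0, 0]], "spin": [0, 0, 0, 0]}}

```text
time: 19.05
tool_pos: [501.7, -150.1, 52.0]
tcp_rot: [-180.0, 0.0, 164.8]
ft_force: [0.7, 0.2, 0.0]
finger_gap: 0.0
grip_force: 0.0
```

Emit:
{"method": "step_arm", "body": {"delta_pos": [[0.0065, 0.024, 0], [0.0065, 0.024, 0], [0.0065, 0.024, 0], [0.0065, 0.024, 0], [0, 0, 0]], "spin": [0, 0, 0, 0, 0]}}

```text
time: 19.68
tool_pos: [507.0, -130.3, 51.9]
tcp_rot: [180.0, -0.0, 164.9]
ft_force: [0.6, 0.5, 0.2]
finger_gap: 0.2
grip_force: 0.0
```

Emit:
{"method": "step_arm", "body": {"delta_pos": [[0.0065, 0.024, 0], [0.0065, 0.024, 0], [0.0065, 0.024, 0], [0.0065, 0.024, 0], [0, 0, 0]], "spin": [0, 0, 0, 0, 0]}}

```text
time: 20.3
tool_pos: [512.2, -111.2, 52.0]
tcp_rot: [180.0, -0.0, 164.9]
ft_force: [-0.8, -0.0, -0.2]
finger_gap: -0.1
grip_force: 0.0
```

Emit:
{"method": "step_arm", "body": {"delta_pos": [[0.0065, 0.024, 0], [0.0065, 0.024, 0], [0.0065, 0.024, 0], [0, 0, 0]], "spin": [0, 0, 0, 0]}}

```text
time: 20.8
tool_pos: [516.3, -97.0, 52.1]
tcp_rot: [180.0, 0.0, 164.9]
ft_force: [0.6, -0.0, 0.2]
finger_gap: 0.2
grip_force: 0.3
```

Emit:
{"method": "step_arm", "body": {"delta_pos": [[0.0065, 0.024, 0], [0.0065, 0.024, 0], [0, 0, 0]], "spin": [0, 0, 0]}}

```text
time: 21.18
tool_pos: [518.7, -87.2, 52.0]
tcp_rot: [180.0, -0.0, 164.9]
ft_force: [-0.5, -1.3, 0.7]
finger_gap: -0.2
grip_force: 0.4
```

Emit:
{"method": "step_arm", "body": {"delta_pos": [[0.0065, 0.024, 0], [0, 0, 0]], "spin": [0, 0]}}

```text
time: 21.42
tool_pos: [519.9, -82.6, 51.9]
tcp_rot: [180.0, -0.0, 164.9]
ft_force: [-0.2, -1.0, 0.2]
finger_gap: -0.2
grip_force: 0.5
```

Emit:
{"method": "step_arm", "body": {"delta_pos": [[0.0065, 0.024, 0], [0, 0, 0]], "spin": [0, 0]}}

```text
time: 21.68
tool_pos: [521.2, -77.4, 51.8]
tcp_rot: [180.0, -0.0, 164.9]
ft_force: [-0.3, 0.3, 0.2]
finger_gap: 0.1
grip_force: 0.0
```

Emit:
{"method": "step_arm", "body": {"delta_pos": [[0.0065, 0.024, 0], [0, 0, 0]], "spin": [0, 0]}}

```text
time: 21.92
tool_pos: [522.6, -72.7, 51.9]
tcp_rot: [180.0, -0.0, 164.9]
ft_force: [0.0, -0.5, 0.3]
finger_gap: -0.3
grip_force: 0.0
```

```bash
cat > w.py <<'E'
from bench import r
from h import *
import pickle
d=pickle.load(open("s2.pkl","rb"));s0=d["side"]["pixels"].mean(2);s=r.snapshot("side");s1=s["pixels"].mean(2)
b=[538.7,26.7,np.radians(-15)]
Y=np.arange(-174,-60,6)
L=[]
for y in Y:   # points on rail at x=+9 and +26, z=62 / z=66
    P=np.vstack([rect(b,0,0,62,x,y)[:1] for x in(-6,9,20,28)]);u=proj(s,P).round().astype(int)
    L.append([y]+[int(s1[v,c]) for c,v in u]+[int(s0[v,c]) for c,v in u])
for l in L: print(*l)
q=r.sense();print(q["tool_pos"].round(1),q["ft_force"].round(1),q["time"])
E
python3 w.py
```

```text
-174 75 97 71 80 72 65 57 58
-168 99 99 98 99 93 57 51 61
-162 95 98 99 96 37 30 30 55
-156 99 100 98 98 34 29 26 56
-150 99 90 73 68 31 32 25 61
-144 99 70 62 61 36 30 31 58
-138 95 66 64 64 34 31 29 59
-132 67 62 62 64 35 29 28 62
-126 61 61 60 63 47 33 30 63
-120 62 61 62 64 87 89 64 60
-114 64 62 61 61 96 99 87 62
-108 91 62 61 61 98 91 93 70
-102 72 61 61 60 87 89 81 66
-96 63 57 63 60 58 68 59 64
-90 71 32 65 60 53 58 47 63
-84 54 37 54 57 62 62 47 64
-78 66 34 37 46 53 61 47 69
-72 107 36 35 57 51 71 51 97
-66 88 34 29 55 54 88 92 98
[522.5 -72.9  51.9] [0.3 0.7 0.1] 21.975
```

```bash
cat > w2.py <<'E'
from bench import r
from h import *
import pickle
from scipy.ndimage import map_coordinates as mc
d=pickle.load(open("s2.pkl","rb"));
b=[538.7,26.7,np.radians(-15)]
def prof(s,Y,x,z):
    g=s["pixels"].mean(2);P=np.vstack([rect(b,0,0,z,x,y)[:1] for y in Y]);u=proj(s,P)
    return mc(g,[u[:,1],u[:,0]],order=1).round().astype(int)
s=r.snapshot("side")
for x in(-3,18,21,24):
    print(x,"old",prof(d["side"],np.arange(-180,-115,2),x,62).tolist())
    print(x,"new",prof(s,np.arange(-100,-35,2),x,62).tolist())
E
python3 w2.py
```

```text
-3 old [56, 59, 68, 82, 95, 92, 81, 64, 44, 34, 30, 31, 32, 31, 30, 33, 30, 30, 33, 33, 33, 33, 35, 36, 35, 33, 36, 39, 45, 54, 63, 69, 73]
-3 new [64, 61, 61, 60, 59, 59, 58, 56, 54, 52, 53, 63, 73, 80, 85, 86, 84, 80, 75, 72, 70, 67, 62, 56, 51, 49, 49, 49, 47, 44, 41, 40, 39]
18 old [52, 53, 55, 58, 61, 61, 56, 45, 34, 28, 29, 31, 33, 32, 29, 27, 28, 29, 29, 28, 29, 30, 31, 30, 29, 30, 33, 32, 37, 46, 59, 66, 72]
18 new [62, 61, 61, 63, 64, 66, 72, 69, 62, 54, 51, 48, 46, 45, 43, 41, 39, 36, 34, 33, 32, 30, 30, 31, 31, 31, 32, 31, 31, 31, 32, 35, 39]
21 old [52, 53, 56, 59, 61, 61, 54, 45, 37, 32, 30, 29, 28, 29, 29, 29, 31, 31, 30, 29, 32, 31, 31, 31, 33, 35, 37, 39, 44, 51, 62, 70, 77]
21 new [61, 61, 62, 61, 64, 68, 68, 64, 58, 47, 39, 34, 35, 34, 32, 33, 32, 30, 32, 32, 30, 29, 30, 32, 31, 30, 29, 30, 33, 36, 39, 42, 48]
24 old [52, 53, 56, 59, 60, 60, 57, 51, 41, 39, 36, 36, 36, 37, 37, 36, 34, 34, 35, 37, 39, 41, 43, 44, 46, 48, 51, 54, 57, 60, 63, 65, 67]
24 new [62, 62, 62, 62, 62, 61, 61, 59, 53, 44, 38, 32, 33, 34, 36, 33, 31, 31, 33, 34, 34, 35, 36, 38, 37, 36, 40, 43, 45, 47, 50, 54, 57]
```

Emit:
{"method": "step_arm", "body": {"delta_pos": [[0.0026, 0.0097, 0], [0, 0, 0]], "spin": [0, 0]}}

```text
time: 22.28
tool_pos: [523.1, -71.3, 52.0]
tcp_rot: [180.0, 0.0, 164.8]
ft_force: [0.8, 0.8, 0.8]
finger_gap: -0.1
grip_force: 0.0
```

Emit:
{"method": "step_arm", "body": {"delta_pos": [[0.0026, 0.0097, 0], [0, 0, 0]], "spin": [0, 0]}}

```text
time: 22.52
tool_pos: [523.5, -70.0, 52.1]
tcp_rot: [-179.9, 0.0, 164.8]
ft_force: [-1.4, -4.5, 1.3]
finger_gap: -0.3
grip_force: 2.4
```

Emit:
{"method": "step_arm", "body": {"delta_pos": [[0.0026, 0.0097, 0], [0, 0, 0]], "spin": [0, 0]}}

```text
time: 22.78
tool_pos: [523.7, -69.8, 52.3]
tcp_rot: [-179.8, 0.0, 164.8]
ft_force: [-4.7, -13.3, 3.1]
finger_gap: 0.2
grip_force: 6.6
```

```bash
python3 w2.py | grep new; python3 -c "
from bench import r
q=r.sense();print(q['tool_pos'].round(1),q['ft_force'].round(1))"
```

```text
-3 new [67, 64, 64, 63, 62, 61, 61, 61, 59, 54, 50, 47, 51, 60, 76, 89, 102, 96, 85, 74, 73, 72, 73, 71, 67, 63, 58, 53, 51, 50, 49, 46, 44]
18 new [62, 61, 61, 62, 62, 61, 61, 61, 61, 60, 60, 58, 53, 50, 48, 45, 44, 43, 41, 39, 38, 34, 32, 31, 31, 32, 32, 31, 30, 30, 31, 32, 34]
21 new [63, 63, 62, 61, 62, 63, 63, 63, 62, 57, 51, 45, 41, 37, 35, 32, 32, 34, 33, 32, 32, 32, 31, 31, 31, 30, 32, 33, 32, 31, 32, 34, 39]
24 new [63, 62, 61, 61, 61, 63, 63, 62, 59, 55, 49, 42, 36, 33, 33, 32, 33, 34, 34, 34, 34, 33, 33, 34, 35, 37, 37, 39, 41, 42, 44, 47, 51]
[523.7 -69.8  52.3] [ -3.9 -11.3   3.7]
```

Emit:
{"method": "step_arm", "body": {"delta_pos": [[-0.026, -0.097, 0], [-0.052, -0.19, 0], [-0.026, -0.097, 0], [0, 0, 0.25], [0, 0, 0.3], [-0.1, -0.3, 0.1], [-0.1, -0.3, 0], [0, 0, 0]], "spin": [0, 0, 0, 0, 0, 0, 0, 0]}}

```text
time: 23.82
tool_pos: [463.5, -263.6, 181.3]
tcp_rot: [-179.9, 0.1, 164.6]
ft_force: [-0.2, 0.1, 0.7]
finger_gap: 0.0
grip_force: 0.0
```

Emit:
{"method": "step_arm", "body": {"delta_pos": [[-0.1, -0.3, 0], [-0.1, -0.3, 0], [-0.2, -0.2, 0], [0, 0, 0], [0, 0, 0]], "spin": [0, 0, 0, 0, 0]}}

```text
time: 24.45
tool_pos: [385.7, -417.7, 180.4]
tcp_rot: [179.9, -0.0, 164.8]
ft_force: [0.2, 0.5, 0.8]
finger_gap: 0.4
grip_force: 0.0
```

```bash
python3 w2.py; python3 - <<'E'
from bench import r
from h import *
import pickle,cv2
s0=pickle.load(open("s0.pkl","rb"));
q=r.sense();print(q["tool_pos"].round(1),q["ft_force"].round(1))
b=[538.7,26.7,np.radians(-15)]
def cen(s,z,ex):
    g=cv2.GaussianBlur(s["pixels"],(3,3),0).mean(2)
    k=proj(s,np.vstack([rect(b,0,0,z,ex[0],ex[1])[:1]]))[0].round().astype(int)
    w=14;sub=g[k[1]-w:k[1]+w,k[0]-w:k[0]+w];m=(sub<45).astype(np.uint8)
    n,l,st,c=cv2.connectedComponentsWithStats(m);i=1+st[1:,4].argmax();return st[i],c[i]+k-w
t=r.snapshot("top")
for s,ex in((s0["top"],(9,-154)),(t,(9,-72))):
    st,c=cen(s,91.5,ex)
    f=lambda p:proj(s,rect([*p,0],0,0,85)[:1])[0]-c
    w=least_squares(f,[530,-50]).x-b[:2];cs,sn=np.cos(b[2]),np.sin(b[2])
    print(st,c.round(1),"dock x,y",(w@[cs,sn]).round(1),(w@[-sn,cs]).round(1))
np.savez("t.npz",p=t["pixels"])
E
```

```text
-3 old [56, 59, 68, 82, 95, 92, 81, 64, 44, 34, 30, 31, 32, 31, 30, 33, 30, 30, 33, 33, 33, 33, 35, 36, 35, 33, 36, 39, 45, 54, 63, 69, 73]
-3 new [95, 96, 93, 93, 94, 95, 95, 93, 89, 76, 58, 44, 37, 34, 35, 35, 32, 31, 32, 34, 35, 37, 37, 39, 40, 39, 40, 42, 39, 39, 40, 50, 67]
18 old [52, 53, 55, 58, 61, 61, 56, 45, 34, 28, 29, 31, 33, 32, 29, 27, 28, 29, 29, 28, 29, 30, 31, 30, 29, 30, 33, 32, 37, 46, 59, 66, 72]
18 new [96, 96, 95, 95, 95, 95, 94, 92, 89, 78, 61, 44, 36, 32, 31, 34, 35, 34, 35, 35, 34, 38, 39, 38, 37, 37, 38, 38, 39, 39, 41, 42, 44]
21 old [52, 53, 56, 59, 61, 61, 54, 45, 37, 32, 30, 29, 28, 29, 29, 29, 31, 31, 30, 29, 32, 31, 31, 31, 33, 35, 37, 39, 44, 51, 62, 70, 77]
21 new [96, 96, 95, 96, 96, 95, 95, 94, 90, 79, 63, 45, 38, 35, 34, 33, 34, 37, 34, 33, 35, 37, 39, 38, 38, 39, 38, 39, 40, 40, 42, 46, 54]
24 old [52, 53, 56, 59, 60, 60, 57, 51, 41, 39, 36, 36, 36, 37, 37, 36, 34, 34, 35, 37, 39, 41, 43, 44, 46, 48, 51, 54, 57, 60, 63, 65, 67]
24 new [97, 96, 95, 96, 96, 97, 96, 95, 92, 80, 66, 49, 40, 36, 38, 39, 38, 37, 38, 38, 37, 39, 41, 43, 44, 45, 49, 53, 57, 61, 64, 68, 75]
[ 386.1 -417.4  180.6] [ 0.5 -0.2  0.1]Traceback (most recent call last):
  File "<stdin>", line 14, in <module>
  File "<stdin>", line 11, in cen
ValueError: attempt to get argmax of an empty sequence
```

```bash
python3 - <<'E'
from bench import r
from h import *
import pickle,cv2
s0=pickle.load(open("s0.pkl","rb"))["top"];t=r.snapshot("top")
b=[538.7,26.7,np.radians(-15)];cs,sn=np.cos(b[2]),np.sin(b[2])
def blob(s,ex,z,m):
    k=proj(s,rect(b,0,0,z,*ex)[:1])[0].round().astype(int);w=16
    m=m[k[1]-w:k[1]+w,k[0]-w:k[0]+w].astype(np.uint8);m=cv2.morphologyEx(m,cv2.MORPH_OPEN,np.ones((4,4)))
    n,l,st,c=cv2.connectedComponentsWithStats(m)
    if n<2: return print("none")
    i=1+st[1:,4].argmax();pts=np.argwhere(l==i)[:,::-1]
    c=c[i]+k-w;f=lambda p:proj(s,rect([*p,0],0,0,z)[:1])[0]-c
    q=least_squares(f,[530,-50]).x-b[:2]
    print("area",st[i,4],"rect",cv2.minAreaRect(pts.astype(np.float32))[1:],"dock",(q@[cs,sn]).round(1),(q@[-sn,cs]).round(1))
for s,ex in((s0,(9,-154)),(t,(9,-72))):
    g=s["pixels"].mean(2)
    for th in(60,75): blob(s,ex,85,g<th)
g=t["pixels"].mean(2)
blob(t,(0,0),130,g>190);blob(t,(0,0),130,g>215)
g0=s0["pixels"].mean(2);
p=[480.6,319,0];d=np.array(p[:2])-b[:2];blob(s0,(d@[cs,sn],d@[-sn,cs]),116,g0>200)
k=proj(t,rect(b,0,0,75,5,-60)[:1])[0].astype(int)
print(k);print(cv2.resize(t["pixels"].mean(2)[k[1]-22:k[1]+16,k[0]-34:k[0]+22],None,fx=.5,fy=.5,interpolation=cv2.INTER_AREA).astype(int))
E
```

```text
area 110 rect ((12.0, 9.0), 90.0) dock 4.0 -157.5
area 127 rect ((10.198039054870605, 12.74754810333252), 11.309932708740234) dock 4.4 -157.8
area 88 rect ((11.0, 7.0), 90.0) dock 6.2 -72.8
area 104 rect ((12.0, 8.0), 90.0) dock 6.2 -73.9
none
none
none
[276 203]
[[ 75  91 108 117 117 124 128 132 135 136 136 137 136 137 137 138 137 137
  137 136 136 136 136 135 134 134 135 134]
 [ 85  96 109 109 108 110 111 117 120 122 131 133 136 137 138 138 136 137
  137 138 137 137 137 136 136 137 136 135]
 [107 108 108 110 110 115 132 123 114 110 110 111 116 126 127 133 136 136
  135 135 135 135 134 133 134 134 133 133]
 [110 108 109 113 124 134 177 173 166 151 131 110 109 109 110 119 116 128
  131 135 135 134 133 135 134 134 134 133]
 [108 109 105 120 144 153 181 181 182 182 160 110 108 109 109 108 109 112
  111 118 119 123 128 132 132 133 132 133]
 [109 108  82  95 104 165 182 183 182 183 154 131 127 114 109 108 109 109
  109 109 110 107 109 112 121 124 129 132]
 [110 108  84  74 103 175 183 182 182 181 124 114 155 126 106 110 106 107
  107 108 110 108 107 109 110 107 112 114]
 [ 99 105 110 123
[... 687 characters left out ...]
111 139 103  81 109 127 151 165 128  87 155 116 110 120 134 152 132  58
   47  45  53  84 111 110 111 110 112 110]
 [113 153 127  98  84  81  85  94  86 103 158  93  73  77  92 100 106 100
   90  72  67 102 110 111 111 110 110 110]
 [111 111 127 137 142 133 111  96  82 125 157 111  94  82  76  67  71  82
   93 100 105 109 112 111 112 112 112 112]
 [111 108 105 100 104 117 130 141 138 157 147 112 111 111 110 105  94  80
   72  66  72  81 103 103 112 111 112 112]
 [109 107 113 111 110 107 101  99 106 117 122 113 113 113 112 112 113 112
  107 104  92  80  69  66  78  85 104 104]
 [125 121 110 108 106 109 110 111 111 107 112 113 113 113 114 112 113 113
  114 115 113 111 107  99  89  76  70  68]]
```

```bash
python3 -c "
from bench import r
print(r.hand_in())"
```

```text
the job is handed in; nothing more can be done
None
```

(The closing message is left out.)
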